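# Shut down the drying station and lift a wet model chimney pot with tongs

## Task

Shut the drying station down by pressing its three keys all the way in and letting them spring back, one at a time: yellow, then blue, then red. Then take the spring tongs from their wooden rest in the gripper, squeeze their tips onto the freshly painted terracotta chimney pot on the drying board (the gripper itself must not touch the wet pot) and lift the pot, upright, about 10 cm off the board. Finish while holding it still in the air in the squeezed tongs; leave everything else where it stands and do not disturb the other pieces.

Things in the scene. Friction and masses are not known exactly. Their poses are not given: they have to be found in the camera images.
- key_yellow (a joint): travel of the yellow key, m: 0 released, 0.006 fully in; a spring pushes it back (1.5 N to start, 5 N fully in)
- key_blue (a joint): travel of the blue key, m: 0 released, 0.006 fully in; a spring pushes it back (1.5 N to start, 5 N fully in)
- key_red (a joint): travel of the red key, m: 0 released, 0.006 fully in; a spring pushes it back (1.5 N to start, 5 N fully in)
- key_yellow_top (a point): centre of the top face of the round yellow key, 28 mm across, pressed straight down; released it stands about 58 mm above the table and 6 mm proud of its 44 mm wide black collar. The three keys stand 50 mm apart in a row on a grey box (170 x 85 mm, 40 mm high); which colour is where varies
- key_blue_top (a point): centre of the top face of the round blue key, 28 mm across, pressed straight down; released it stands about 58 mm above the table and 6 mm proud of its 44 mm wide black collar. The three keys stand 50 mm apart in a row on a grey box (170 x 85 mm, 40 mm high); which colour is where varies
- key_red_top (a point): centre of the top face of the round red key, 28 mm across, pressed straight down; released it stands about 58 mm above the table and 6 mm proud of its 44 mm wide black collar. The three keys stand 50 mm apart in a row on a grey box (170 x 85 mm, 40 mm high); which colour is where varies
- tongs_grip (a point): where to grip the tongs: on their middle line, half-way up, 100 mm from the hinge; x points to the tips, z up. Each arm has a blue pad (50 mm along x, 18 mm high) on its outside here; width over the pads: 54 mm free, 47 mm squeezed lightly, about 34 mm shut on the pot. On the rest this point is 39 mm above the table, with room beside and below for fingers
- tongs_tip (a point): midway between the blue tip pads, half-way up, 85 mm ahead (x) of tongs_grip; axes as there. Pads 18 mm high, 42 mm along x, from 25 mm behind this point to 17 mm ahead; arms 4 mm thick. Gap between the pads: 63 mm free; shrinks 1.85 mm for each mm that the width over the grip pads shrinks; 26 mm when shut on the pot
- tongs: steel spring tongs, 224 mm long, 18 mm high, 0.11 kg, lying level: two arms in a V joined at a hinge block, to be squeezed together (3.5 N at the grip pads when free, about 9 N when shut on the pot; they spring open again). Origin on the hinge at the underside; x points to the tips. They balance near tongs_grip
- tong_left: left arm of the tongs (origin on its hinge)
- tong_right: right arm of the tongs (origin on its hinge)
- tong_rest: fixed wooden rest for the tongs, origin on the table under their grip point, x along them: base plate 190 x 60 x 6 mm with two cross bars, tops 30 mm above the table: 50 mm wide at x = -80 mm, 85 mm wide at x = 60 mm
- pot_center (a point): centre, half-way up, of the terracotta chimney pot to be lifted: 45 mm high, waist 26 mm across between 5 and 38 mm of its height, foot 36 mm across, rim 32 mm across; 0.03 to 0.06 kg; stands upright on the drying board, this point 52.5 mm above the table
- pot: the same chimney pot, origin at the centre of its underside, z up
- board: grey drying board, 110 mm (x) by 330 mm (y), 30 mm high, fixed, origin on the table under its centre; white lamp panels, 85 mm high, stand on it at both ends (y = -150 and +150 mm). Three pieces stand on cork spots about y = -80, 0 and +80 mm; which piece stands where varies
- column: white plaster model column, 32 mm square foot, 52 mm high, on the drying board: leave alone
- trough: grey stone-like model trough, 38 x 32 mm, 26 mm high, on the drying board: leave alone
- glue: yellow glue bottle, 56 mm across, 130 mm high: leave alone
- jar: amber glass jar with white cap, 72 mm across, 90 mm high: leave alone
- tin: paint tin with red label, 70 mm across, 70 mm high: leave alone
- ruin: white model of a ruined wall, 30 x 112 mm, stepped from 75 to 34 mm high: leave alone
- brush: paint brush lying on the table: leave alone
There are look-alikes about, which are no part of the job. There is more than one size of the tongs; the job needs the larger.

How it is judged:
On the way, in this order (a step that is already met when the one before it is completed fails the run):
1. the yellow key is pressed right in, the other two out (value of joint key_yellow above 0.0042 m and value of joint each of key_blue, key_red below 0.002 m), for 0.02 s.
2. the blue key is pressed right in, the other two out (value of joint key_blue above 0.0042 m and value of joint each of key_yellow, key_red below 0.002 m), for 0.02 s.
3. the red key is pressed right in, the other two out (value of joint key_red above 0.0042 m and value of joint each of key_yellow, key_blue below 0.002 m), for 0.02 s.
4. all keys are out again and the gripper has lifted the tongs clear of their rest (height (world z) of tongs_grip above 0.06 m and contact force between the fingers and tongs above 0.5 N and contact force between tongs and tong_rest below 0.05 N and value of joint each of key_yellow, key_blue, key_red below 0.002 m), for 0.1 s.
5. both tong tips squeeze the pot (contact force between each of tong_left, tong_right and pot above 0.4 N), for 0.1 s.
At the end, for the whole second after the job is handed in: The pot hangs upright (within 20 degrees) and still, at least 7 cm above where it stood, squeezed by both tong arms; the fingers hold the tongs and do not touch the pot; pot and tongs touch neither board nor rest; all keys are out; every other piece is within 2 cm of its start (all of step 5 and contact force between the fingers and tongs above 0.5 N and contact force between the fingers and pot below 0.05 N and contact force between each of pot, tongs and board below 0.05 N and contact force between tongs and tong_rest below 0.05 N and height (world z) of pot_center above 0.1225 m and angle between pot's own z axis and vertical below 0.35 rad and linear speed of pot below 0.04 m/s and value of joint each of key_yellow, key_blue, key_red below 0.002 m and distance of each of column, trough, glue, jar, tin, ruin, brush from where it was at the start of the episode below 0.02 m and angle between each of column, trough, glue, jar, tin, ruin's own z axis and vertical below 0.3 rad); the arm keeps its last pose, push and grip.
It fails at once if two keys pressed at once (value of joint each of key_yellow, key_blue above 0.003 m or value of joint each of key_blue, key_red above 0.003 m or value of joint each of key_yellow, key_red above 0.003 m).
It fails at once if the gripper or arm touches the wet pot (contact force between any of the fingers, the arm and pot above 0.3 N).
It fails at once if another piece is disturbed (distance of any of column, trough, glue, jar, tin, ruin, brush from where it was at the start of the episode above 0.03 m).
It also fails if it takes over 58 s, if anything falls off the work surface, if the arm or the gripper's body presses on something with over 40 N, if the wrist force passes 120 N, or if a joint passes its speed limit or range.

## Robot

A 7-joint arm with a two-finger parallel gripper is mounted at the origin on the work surface. World frame = base frame: x ahead of the robot, y to its left, z up, the work surface at z = 0. Lengths are in m, angles in rad, forces in N, time in s.
With the tool pointing down it reaches from about 0.425 to 0.875 m from the base axis. Payload 8.4 kg.
Tool frame: the origin (TCP) lies at the very end of the fingers, on their centre line; the grasp point (between the pads) lies 19 mm behind it; z points along the fingers, y is the direction in which the jaws open and shut (so a half turn about z gives the same grasp; the last joint's range is limited). The gripper opens to 85 mm and grips with 20 to 120 N. Pads are 22 mm wide; open, the fingers measure 114 mm over their backs; the gripper's body (76 mm by 85 mm) begins 54 mm behind the grasp point. The pads swing forward as they close: fully open they stand 13 mm farther back than shut.
Start: joints at [1.234, 0.333, 0.04, 1.465, -0.013, 1.343, -0.059], TCP at [0.153, -0.632, 0.231] pointing down, gripper open.
Joint ranges: [-2.58, 2.58], [-0.38, 2.09], [-1.3, 1.39], [0.25, 2.4], [-1.5, 4.64], [0.08, 2.09], [-2.65, 2.65]. Speed limits (rad/s): [2.22, 2.22, 2.79, 2.79, 3.14, 3.14, 3.14].

## Interface

Orientations are given as a rotation vector (axis times angle).
In Python, from cell import arm, cams gives the robot as it stands.
- The arm moves only by the shell command python3 -m pendant 'ROWS'. ROWS is JSON, a list of rows, each an object of numbers: "tx", "ty", "tz": the shift along the tool's x, y, z in m; "yaw": the turn about the tool's z in degrees; "jaw": the closure, from -1 (fully open) to 1 (shut). A call has 1 to 5 rows; each row is the pose to reach, as a shift and turn from the pose commanded when the call began, along the tool's axes at that moment; what a row does not reach only later rows make up. A row lasts 1/10 s, in which the tool goes at most 50 mm and 8.59 degrees, less where a joint would pass 70% of its speed; a pose out of reach is approached as far as the arm can. A call with a gripper value outside its range is refused whole. The fingers move at their own pace and stop on an object; the grip force is fixed at half the most. Time passes only in rows, so rows that repeat a pose let the fingers close. It gives the time, the measured TCP pose, the force and the opening at its end, in the units of the state.
- arm.read_state(): the state, without advancing time (a new reading comes with each control period).
- cams.capture(name): name is "side" or "top"; returns the picture (420x560x3 uint8, red, green, blue); there is no depth.
- cams.camera_info(name): a dict with "fov_y" (degrees; the focal length in pixels is half the picture's height over the tangent of half this angle, whatever the lens; pixels are square), "cx", "cy" (the principal point, pixels), "R" (3x3) and "t" (3): a world point X has camera coordinates R X + t. Camera axes: x right, y down, z forward; pixel columns grow to the right and rows downward; lengths in m; the calibration is good to about 2 mm. A picture is of the moment at which its call begins. camera_info takes no time and is no camera call.
- arm.finish_job(): hands the job in, once; it reports no verdict.
The state is a dict: "clock": time; "joint_pos": joint angles; "qd": joint speeds; "joint_efforts": joint torques, N m; "ee_pos": TCP position; "tool_rot": TCP orientation; "force": force on the tool from outside, world axes, zero at the start; "wrist_torque": the same for the moment, N m; "grip_width": finger opening in m.
Only numpy, scipy, OpenCV 4.12 (cv2) and the standard library are available. Lean on these libraries where they do the work, as an engineer would, in place of code of your own. Each camera call takes 0.05 s, during which the arm holds its last target. There are 200 camera calls.

## Working session

There is one attempt and no reset: what is moved stays moved. The work goes in short steps, Python scripts to look and compute and a shell command to move; the robot and the scene stay as the last step left them, time stands still between calls to the robot, and variables do not carry over. Pictures are saved under pics/ and viewed, about 8 in all and at most 12, crops included, and the job is handed in when it is done.

```bash
ls; mkdir -p pics; python3 - <<'E'
from cell import arm,cams
import cv2
for n in("top","side"):
    cv2.imwrite(f"pics/{n}0.png",cv2.resize(cams.capture(n)[:,:,::-1],(800,600),interpolation=cv2.INTER_CUBIC))
    print(n,cams.camera_info(n))
print(arm.read_state())
E
```

```text
pics
top {'fov_y': 57.24170463559513, 'cx': 286.0012773172156, 'cy': 212.30776363958827, 'R': array([[-0.01965825, -0.9997297 , -0.01241277],
       [-0.98735465,  0.02136525, -0.1570806 ],
       [ 0.15730335,  0.00916788, -0.98750778]]), 't': array([0.00168195, 0.5223936 , 1.12125083])}
side {'fov_y': 45.92761952242455, 'cx': 281.22064399598577, 'cy': 214.68105213088822, 'R': array([[-0.96618205, -0.25771559, -0.00865538],
       [-0.15484903,  0.60671864, -0.77968857],
       [ 0.20618928, -0.75198082, -0.62610767]]), 't': array([0.49150262, 0.12803049, 1.27031082])}
{'clock': 0.1, 'joint_pos': array([ 1.23377917,  0.33385892,  0.03986626,  1.46617764, -0.01339566,
        1.34329367, -0.05847912]), 'qd': array([-1.74816250e-03, -1.46630729e-03,  2.37901068e-05, -1.79679847e-03,
        1.10917861e-03,  5.57127501e-04, -1.82461175e-04]), 'joint_efforts': array([ 3.03422472e-03, -6.60016394e+01,  1.36949290e+00, -4.06471932e+01,
        1.69064663e-02,  8.89986113e-03,  9.67165693e-05]), 'ee_pos': array([ 0.15301046, -0.63131349,  0.23050057]), 'tool_rot': array([-3.11797071e+00, -3.72531327e-01,  4.30516361e-04]), 'force': array([ 0.61247292, -0.4769141 , -0.05278769]), 'wrist_torque': array([ 0.02343444,  0.00418202, -0.04657632]), 'grip_width': 0.08537349692792026}
```

View pics/top0.png

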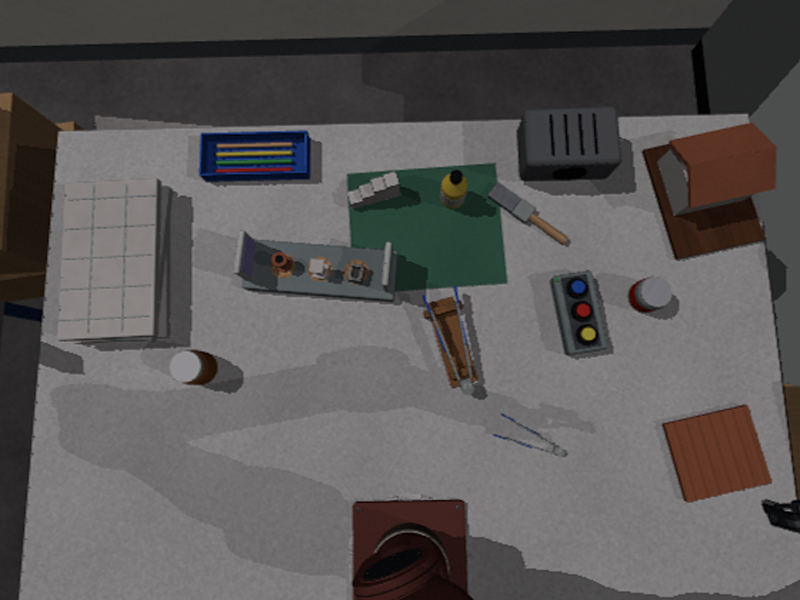

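View pics/side0.png

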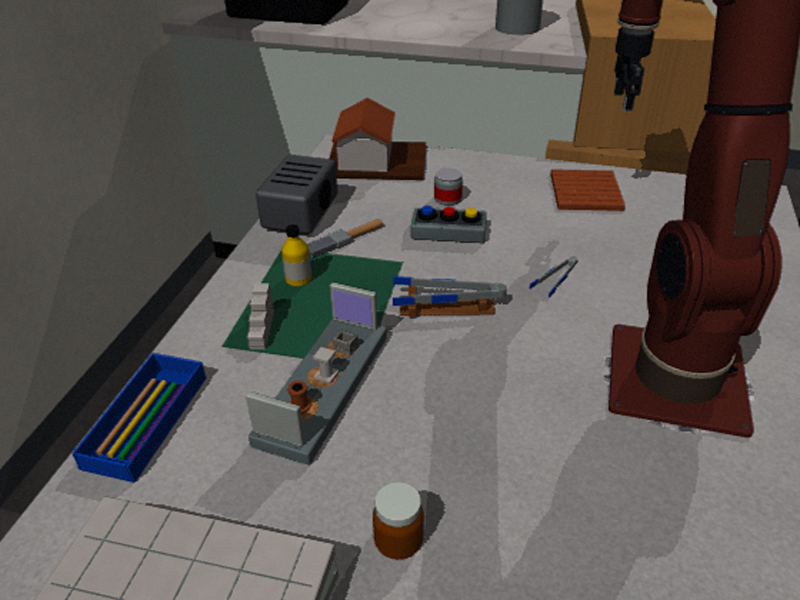

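Top view (800x600): keys blue (577,288), red (583,311) and yellow (588,334). Larger tongs are on the wooden rest at (450,340), hinge (466,385), tips (440,295). The look-alike tongs lie on the bare table at (530,435), smaller and without a rest. The pot candidate is the terracotta piece (281,262); the column (318,268) and trough (356,271) are not it, nor are the brown roof or tile. Next is a close crop.

```bash
cat > h.py <<'E'
import numpy as np,cv2
from cell import arm,cams
from scipy.spatial.transform import Rotation as Ro
def K(n):
    c=cams.camera_info(n); f=210/np.tan(np.radians(c['fov_y']/2)); return c,f
def ray(n,u,v,z):
    c,f=K(n); d=c['R'].T@np.array([(u-c['cx'])/f,(v-c['cy'])/f,1]); o=-c['R'].T@c['t']
    return o+d*(z-o[2])/d[2]
def proj(n,X):
    c,f=K(n); p=c['R']@np.asarray(X)+c['t']; return np.array([f*p[0]/p[2]+c['cx'],f*p[1]/p[2]+c['cy']])
def crop(n,x0,y0,w,h,s,name):
    im=cams.capture(n)[:,:,::-1]; cv2.imwrite('pics/'+name,cv2.resize(im[y0:y0+h,x0:x0+w],None,fx=s,fy=s,interpolation=cv2.INTER_CUBIC)); return im
def tool():
    s=arm.read_state(); return s['ee_pos'],Ro.from_rotvec(s['tool_rot']).as_matrix(),s
def to(X,heading=None):
    """shift in tool axes to TCP target X; yaw(deg) so that jaw y axis has world angle heading (mod 180)"""
    p,R,s=tool(); d=R.T@(np.asarray(X)-p); out=[d.round(4)]
    if heading is not None:
        a=np.degrees(np.arctan2(R[1,1],R[0,1])); out.append((-(heading-a)+90)%180-90)
    print('shift',*out,'tcp',p.round(4),'yaxis',R[:,1].round(3),'xaxis',R[:,0].round(3),'q7',s['joint_pos'][-1].round(2),'t',s['clock'])
E
python3 - <<'E'
from h import *
im=crop("top",160,155,200,130,4,"c1.png")
hsv=cv2.cvtColor(im,cv2.COLOR_BGR2HSV)
sub=hsv[185:255,385:425]
for n,lo,hi in(("blue",100,130),("red",0,8),("yellow",22,35)):
    m=((sub[...,0]>=lo)&(sub[...,0]<=hi)&(sub[...,1]>140)&(sub[...,2]>90)).astype('uint8')
    k,l,st,ce=cv2.connectedComponentsWithStats(m); i=1+st[1:,4].argmax(); u,v=ce[i]+[385,185]
    print(n,u,v,st[i],ray("top",u,v,.058).round(4))
s=cams.capture("side")[:,:,::-1]
a=cv2.resize(s[190:225,265:365],(800,280),interpolation=cv2.INTER_CUBIC); b=cv2.resize(s[260:300,190:290],(800,320),interpolation=cv2.INTER_CUBIC)
cv2.imwrite('pics/c2.png',np.vstack([a,b]))
to([0.5,-.3,.1])
E
```

```text
blue 404.42105263157896 200.28070175438597 [15 12  9  8 57] [ 0.5483 -0.3628  0.058 ]
red 407.96610169491527 216.5593220338983 [19 28  9  8 59] [ 0.4991 -0.37    0.058 ]
yellow 411.51428571428573 233.3 [22 44 10  9 70] [ 0.4492 -0.3769  0.058 ]
shift [ 0.4153 -0.2402  0.131 ] tcp [ 0.1531 -0.6314  0.2307] yaxis [ 0.236 -0.972 -0.001] xaxis [ 0.972  0.236 -0.   ] q7 -0.06 t 0.2
```

View pics/c1.png

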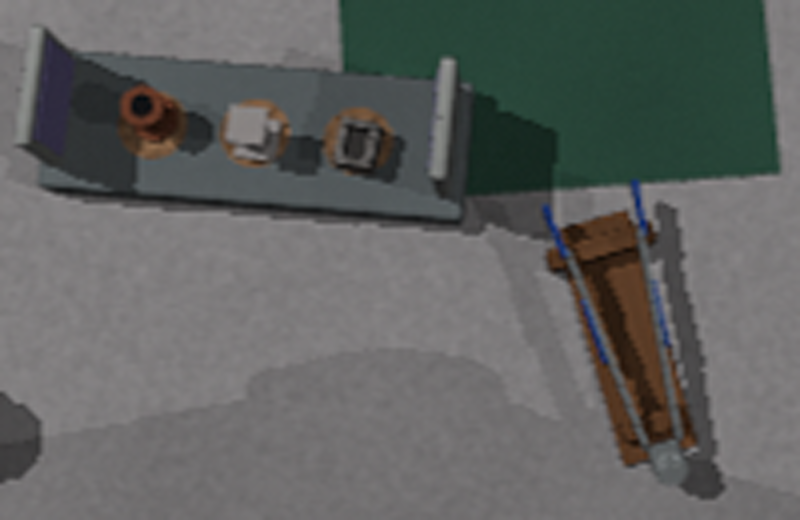

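View pics/c2.png

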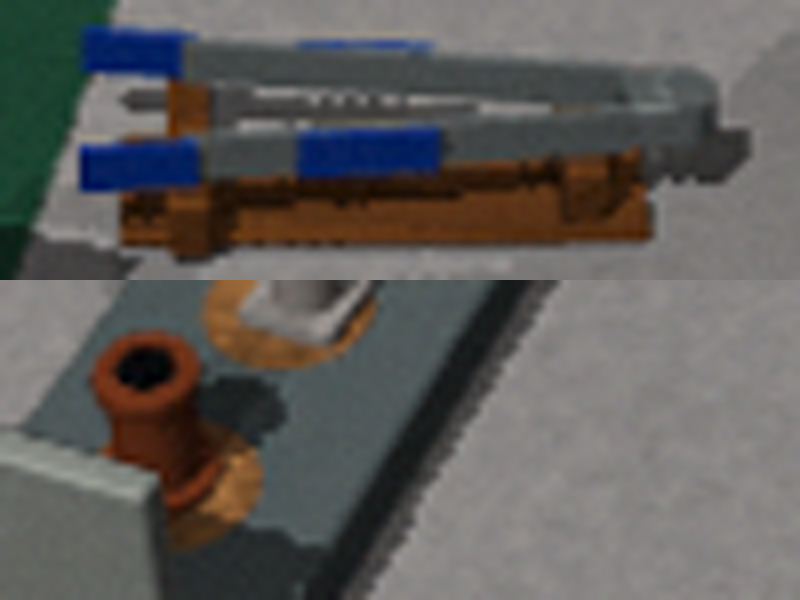

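c1 shows the tongs on the rest with the hinge at (668,463), grip pads about (594,331) and (660,314), and tip ends (547,207) and (635,182). The pot rim centre is at (143,104). c2 (side) shows the pot rim at (147,367).

```bash
python3 - <<'E'
from h import *
P=lambda u,v,z:ray("top",160+u/4,155+v/4,z)
h=P(668,463,.048);l=P(547,207,.048);r=P(635,182,.048);gl=P(594,331,.048);gr=P(660,314,.048)
m=(l+r)/2;d=m-h;print('hinge',h,'tipend',m,'len',np.linalg.norm(d),'ang',np.degrees(np.arctan2(d[1],d[0])),'padw',np.linalg.norm(gl-gr),'tipw',np.linalg.norm(l-r))
g=(gl+gr)/2;print('grip',g,'dist hinge',np.linalg.norm(g-h), 'from hinge+100', h+d/np.linalg.norm(d)*.1)
pt=P(143,104,.075);ps=ray("side",190+147/8,260+87/8,.075);print('pot',pt,ps, 'range',np.hypot(*pt[:2]))
for n,u,v in(("BL",75,52),("BR",470,80),("FL",42,188),("FR",460,218)):print(n,P(u,v,.03).round(4))
print('panelFR',P(437,178,.115),P(450,62,.115),'panel L',P(25,140,.115),P(40,28,.115))
S=lambda u,v,z:ray("side",265+u/8,190+v/8,z)
print('side pads near',S(370,131,.048),'tipends',S(82,147,.048),S(85,30,.048),'hinge',S(665,80,.048))
to([.4492,-.3769,.15],0)
E
```

```text
hinge [ 0.34537909 -0.12580646  0.048     ] tipend [ 0.54631599 -0.07521073  0.048     ] len 0.20720898963977397 ang 14.133220071710676 padw 0.050737212305834 tipw 0.06905009180792071
grip [ 0.44912776 -0.09915886  0.048     ] dist hinge 0.10711620125141734 from hinge+100 [ 0.44235215 -0.10138873  0.048     ]
pot [0.61720446 0.257597   0.075     ] [0.61497269 0.2583337  0.075     ] range 0.6688030743087835
BL [0.6712 0.3227 0.03  ]
BR [0.6417 0.015  0.03  ]
FL [0.5639 0.3455 0.03  ]
FR [0.5335 0.0244 0.03  ]
panelFR [0.54847788 0.03711595 0.115     ] [0.63322805 0.02666981 0.115     ] panel L [0.58269189 0.33192732 0.115     ] [0.66545774 0.32345684 0.115     ]
side pads near [ 0.44126859 -0.0750469   0.048     ] tipends [ 0.53654602 -0.04138093  0.048     ] [ 0.55383766 -0.10791708  0.048     ] hinge [ 0.34600635 -0.12983309  0.048     ]
shift [ 0.3478 -0.1775  0.0809] -76.37581327271162 tcp [ 0.1531 -0.6314  0.2307] yaxis [ 0.236 -0.972 -0.001] xaxis [ 0.972  0.236 -0.   ] q7 -0.06 t 0.2
```

Sizes and heights agree with the description: pad width 51 mm, pot positions from the two cameras within 2 mm, key spacing 50 mm. The jaw direction already fits the tongs (heading about 14°). Moving to yellow with the gripper shut.

```bash
python3 -m pendant '[{"tx":0.04,"ty":-0.02,"tz":0.008,"jaw":1},{"tx":0.085,"ty":-0.042,"tz":0.017,"jaw":1},{"tx":0.128,"ty":-0.065,"tz":0.027,"jaw":1},{"tx":0.17,"ty":-0.088,"tz":0.036,"jaw":1},{"tx":0.212,"ty":-0.11,"tz":0.045,"jaw":1}]'; python3 -c "
from h import *
to([.4492,-.3769,.10],104)"
```

```text
shift [ 0.3478 -0.1775  0.1309] -0.375813272711639 tcp [ 0.1531 -0.6314  0.2307] yaxis [ 0.236 -0.972 -0.001] xaxis [ 0.972  0.236 -0.   ] q7 -0.06 t 0.2validation failed for argument at $[0]...
```

```bash
python3 -m pendant '[{"tx":0.04,"ty":-0.02,"tz":0.008,"yaw":0,"jaw":1},{"tx":0.085,"ty":-0.042,"tz":0.017,"yaw":0,"jaw":1},{"tx":0.128,"ty":-0.065,"tz":0.027,"yaw":0,"jaw":1},{"tx":0.17,"ty":-0.088,"tz":0.036,"yaw":0,"jaw":1},{"tx":0.212,"ty":-0.11,"tz":0.045,"yaw":0,"jaw":1}]'; python3 -c "
from h import *
to([.4492,-.3769,.10],104)"; python3 -m pendant --help | head -30
```

```text
clock: 0.7
ee_pos: [0.3344, -0.4731, 0.1859]
tool_rot: [-3.119, -0.373, -0.0]
force: [1.2, -0.4, -0.4]
grip_width: 0.0123
shift [ 0.1342 -0.0665  0.0859] -0.3707258324060376 tcp [ 0.3344 -0.4731  0.1859] yaxis [ 0.236 -0.972 -0.   ] xaxis [0.972 0.236 0.   ] q7 -0.47 t 0.7invalid input: not JSON, or not a number
```

```bash
python3 -m pendant '[{"tx":0.04,"ty":-0.02,"tz":0.02,"yaw":0,"jaw":1},{"tx":0.08,"ty":-0.04,"tz":0.04,"yaw":0,"jaw":1},{"tx":0.115,"ty":-0.057,"tz":0.065,"yaw":0,"jaw":1},{"tx":0.134,"ty":-0.0665,"tz":0.086,"yaw":0,"jaw":1},{"tx":0.134,"ty":-0.0665,"tz":0.086,"yaw":0,"jaw":1}]'; python3 - <<'E'
from h import *
crop("top",365,170,80,80,5,"c3a.png");crop("side",280,125,80,50,8,"c3b.png")
a=cv2.imread("pics/c3a.png");b=cv2.imread("pics/c3b.png");b=cv2.copyMakeBorder(b,0,0,0,0,0)
o=np.zeros((400,800,3),np.uint8);o[:,:400]=a;o[:,400:]=cv2.resize(b,(400,250))[:250].repeat(1,0)[:400] if 0 else np.vstack([cv2.resize(b,(400,250)),np.zeros((150,400,3),np.uint8)])
cv2.imwrite("pics/c3.png",o)
to([.4492,-.3769,.062])
print(proj("top",[.4492,-.3769,.1]),proj("side",[.4492,-.3769,.1]))
E
```

```text
clock: 1.2
ee_pos: [0.4493, -0.3739, 0.0971]
tool_rot: [-3.113, -0.381, 0.003]
force: [-0.5, 0.1, -1.2]
grip_width: -0.0002
shift [ 0.0021 -0.0012  0.038 ] tcp [ 0.4475 -0.3785  0.1   ] yaxis [ 0.236 -0.972 -0.001] xaxis [ 0.972  0.236 -0.001] q7 -0.76 t 1.3
[416.10619009 231.77124054] [329.33698868 137.02177876]
```

View pics/c3.png

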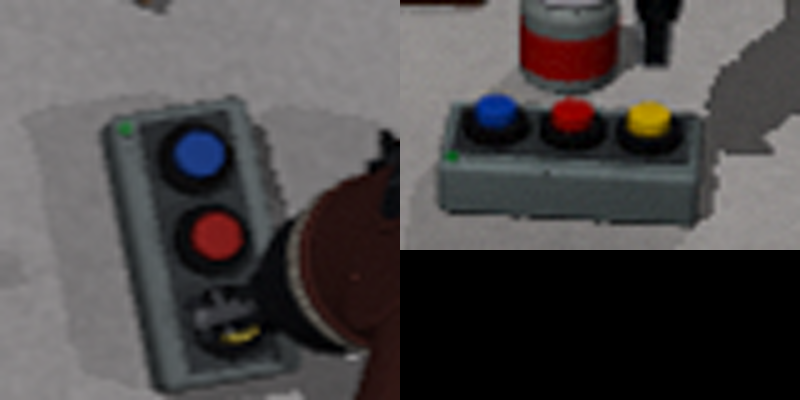

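c3: the closed fingertip (side view, native about (331,137)) matches the projected point over yellow (330,146). Pressing.

```bash
python3 -m pendant '[{"tx":0.001,"ty":-0.001,"tz":0.03,"yaw":0,"jaw":1},{"tx":0.001,"ty":-0.001,"tz":0.042,"yaw":0,"jaw":1},{"tx":0.001,"ty":-0.001,"tz":0.047,"yaw":0,"jaw":1},{"tx":0.001,"ty":-0.001,"tz":0.048,"yaw":0,"jaw":1},{"tx":0.001,"ty":-0.001,"tz":0.048,"yaw":0,"jaw":1}]'
```

```text
clock: 1.8
ee_pos: [0.4474, -0.3789, 0.0558]
tool_rot: [3.119, 0.369, -0.001]
force: [-11.1, 7.3, 27.4]
grip_width: -0.0002
```

```bash
python3 - <<'E'
from h import *
im=crop("side",290,130,60,40,12,"c4.png")
to([.4492,-.3769,.062])
E
```

```text
shift [ 0.0022 -0.0015 -0.0063] tcp [ 0.4474 -0.3789  0.0558] yaxis [ 0.233 -0.972  0.001] xaxis [ 0.972  0.233 -0.001] q7 -0.77 t 1.85
```

View pics/c4.png

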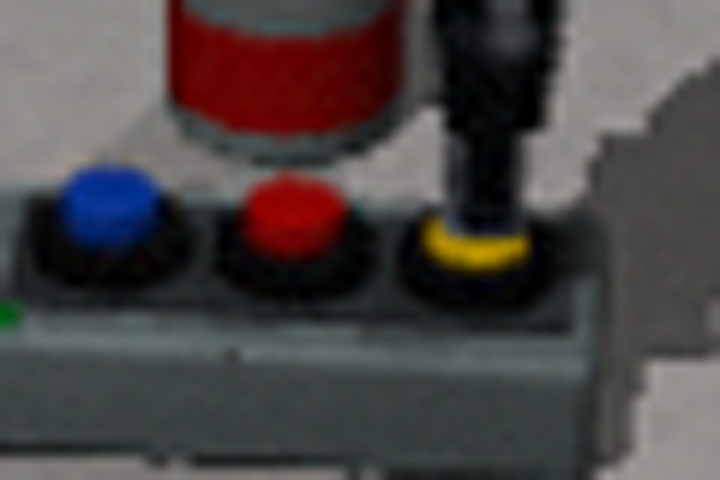

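c4: yellow is pushed in flush with its collar, with only a thin rim visible at (475,240), while blue and red stand proud. Next up and over to blue.

```bash
python3 -m pendant '[{"tx":0,"ty":0,"tz":-0.025,"yaw":0,"jaw":1},{"tx":0.03,"ty":0.003,"tz":-0.038,"yaw":0,"jaw":1},{"tx":0.075,"ty":0.007,"tz":-0.038,"yaw":0,"jaw":1},{"tx":0.1,"ty":0.01,"tz":-0.038,"yaw":0,"jaw":1},{"tx":0.1,"ty":0.01,"tz":-0.038,"yaw":0,"jaw":1}]'; python3 -c "
from h import *
to([.5483,-.3628,.058])"
```

```text
clock: 2.35
ee_pos: [0.5515, -0.3624, 0.0912]
tool_rot: [-3.119, -0.377, -0.004]
force: [-0.2, -0.3, -0.2]
grip_width: 0.0001
shift [-0.0033 -0.0004  0.0332] tcp [ 0.5515 -0.3624  0.0912] yaxis [ 0.238 -0.971  0.   ] xaxis [0.971 0.238 0.003] q7 -0.89 t 2.35
```

```bash
python3 -m pendant '[{"tx":-0.001,"ty":0,"tz":0.02,"yaw":0,"jaw":1},{"tx":-0.001,"ty":0,"tz":0.032,"yaw":0,"jaw":1},{"tx":-0.001,"ty":0,"tz":0.037,"yaw":0,"jaw":1},{"tx":-0.001,"ty":0,"tz":0.0385,"yaw":0,"jaw":1},{"tx":-0.001,"ty":0,"tz":0.0385,"yaw":0,"jaw":1}]'
```

```text
clock: 2.85
ee_pos: [0.546, -0.3653, 0.0557]
tool_rot: [3.118, 0.369, -0.001]
force: [-11.8, 5.5, 29.7]
grip_width: 0.0005
```

```bash
python3 -m pendant '[{"tx":0,"ty":0,"tz":-0.025,"yaw":0,"jaw":1},{"tx":-0.02,"ty":-0.002,"tz":-0.038,"yaw":0,"jaw":1},{"tx":-0.0495,"ty":-0.005,"tz":-0.038,"yaw":0,"jaw":1},{"tx":-0.0495,"ty":-0.005,"tz":-0.038,"yaw":0,"jaw":1},{"tx":-0.0495,"ty":-0.005,"tz":-0.038,"yaw":0,"jaw":1}]'; python3 -c "
from h import *
to([.4991,-.37,.058])"
```

```text
clock: 3.35
ee_pos: [0.4966, -0.3716, 0.0902]
tool_rot: [3.12, 0.369, -0.001]
force: [0.1, -0.4, 0.2]
grip_width: -0.0001
shift [ 0.0029 -0.001   0.0322] tcp [ 0.4966 -0.3716  0.0902] yaxis [ 0.233 -0.972  0.   ] xaxis [ 0.972  0.233 -0.   ] q7 -0.83 t 3.35
```

Blue bottomed at the same depth and force. Now red.

```bash
python3 -m pendant '[{"tx":0.0025,"ty":-0.001,"tz":0.02,"yaw":0,"jaw":1},{"tx":0.0025,"ty":-0.001,"tz":0.032,"yaw":0,"jaw":1},{"tx":0.0025,"ty":-0.001,"tz":0.037,"yaw":0,"jaw":1},{"tx":0.0025,"ty":-0.001,"tz":0.0385,"yaw":0,"jaw":1},{"tx":0.0025,"ty":-0.001,"tz":0.0385,"yaw":0,"jaw":1}]'
```

```text
clock: 3.85
ee_pos: [0.501, -0.3688, 0.0555]
tool_rot: [3.119, 0.373, 0.001]
force: [-13.8, 10.4, 39.6]
grip_width: 0.0003
```

```bash
python3 -m pendant '[{"tx":0,"ty":0,"tz":-0.04,"yaw":0,"jaw":1},{"tx":0,"ty":-0.02,"tz":-0.08,"yaw":0,"jaw":1},{"tx":0,"ty":-0.06,"tz":-0.1,"yaw":0,"jaw":0},{"tx":0,"ty":-0.11,"tz":-0.1,"yaw":0,"jaw":-1},{"tx":0,"ty":-0.16,"tz":-0.1,"yaw":0,"jaw":-1}]'; python3 -c "
from h import *
to([.4445,-.1010,.12],104.1)
im=crop('side',300,130,60,60,10,'c5.png')"
```

```text
clock: 4.35
ee_pos: [0.4623, -0.2121, 0.1517]
tool_rot: [3.119, 0.372, 0.001]
force: [1.0, 0.6, -0.3]
grip_width: 0.0434
shift [ 0.0088 -0.1122  0.0317] -0.489160492265853 tcp [ 0.4623 -0.2121  0.1517] yaxis [ 0.235 -0.972  0.   ] xaxis [0.972 0.235 0.001] q7 -1.02 t 4.35
```

```bash
python3 -m pendant '[{"tx":0.004,"ty":-0.045,"tz":0.01,"yaw":0,"jaw":-1},{"tx":0.008,"ty":-0.09,"tz":0.025,"yaw":0,"jaw":-1},{"tx":0.009,"ty":-0.112,"tz":0.045,"yaw":0,"jaw":-1},{"tx":0.009,"ty":-0.112,"tz":0.06,"yaw":0,"jaw":-1},{"tx":0.009,"ty":-0.112,"tz":0.06,"yaw":0,"jaw":-1}]'; python3 - <<'E'
from h import *
crop('side',255,170,120,60,6,'c5a.png');crop('top',290,190,60,90,6,'c5b.png')
a=cv2.imread('pics/c5a.png');b=cv2.imread('pics/c5b.png')
o=np.zeros((360,720,3),np.uint8);o=np.vstack([a,]) 
w=np.zeros((540,1080,3),np.uint8);w[:360,:720]=a;w[:,720:]=b
cv2.imwrite('pics/c5.png',cv2.resize(w,(800,400),interpolation=cv2.INTER_AREA))
to([.4445,-.1010,.02],104.1)
E
```

```text
clock: 4.9
ee_pos: [0.4433, -0.1015, 0.0895]
tool_rot: [-3.117, -0.376, 0.006]
force: [-0.5, -0.6, 0.7]
grip_width: 0.0854
shift [ 0.0002 -0.0018  0.0714] -0.4826931876040703 tcp [ 0.4448 -0.1028  0.0914] yaxis [ 0.235 -0.972 -0.001] xaxis [ 0.972  0.235 -0.001] q7 -1.24 t 5.0
```

View pics/c5.png

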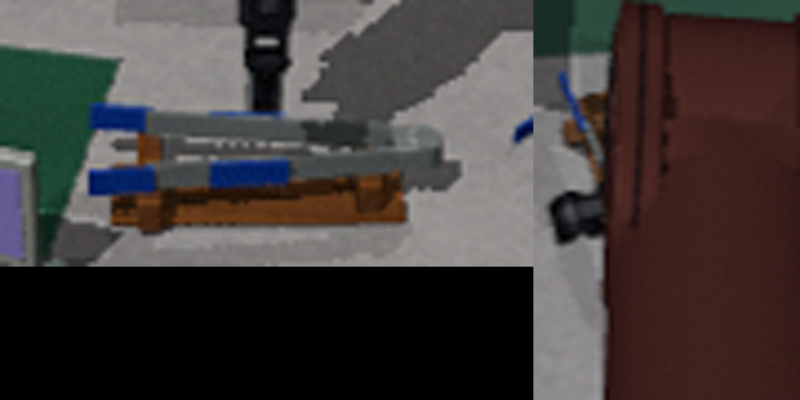

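```bash
python3 - <<'E'
from h import *
p,R,s=tool()
for k in(-.05,0,.05):
  for z in(0,-.013,-.06,-.12):
    X=p+R@np.array([0,k,z]);print(k,z,(proj('side',X)-[255,170])*6*.741,(proj('top',X)-[290,190])*6*.741+[533,0])
E
```

```text
-0.05 0 [258.19193802 127.7300899 ] [587.25546251 222.74409821]
-0.05 -0.013 [258.85644925 110.56074862] [587.86051389 220.97235712]
-0.05 -0.06 [261.32799271  46.70212408] [590.17270145 214.2016963 ]
-0.05 -0.12 [264.64973308 -39.12350424] [593.44262856 204.62653561]
0 0 [256.03081938  79.85445896] [662.36794349 202.89601053]
0 -0.013 [256.66368148  62.88888361] [663.85906435 200.89225511]
0 -0.06 [ 2.59015603e+02 -1.60727135e-01] [669.55691933 193.23552646]
0 -0.12 [262.17184478 -84.77229041] [677.61375839 182.40881525]
0.05 0 [253.98827834  34.60569769] [737.2849426  183.09957794]
0.05 -0.013 [254.59192043  17.84776518] [739.65749468 180.86502823]
0.05 -0.06 [256.83353429 -44.3825108 ] [748.72279365 172.32702335]
0.05 -0.12 [ 259.83749854 -127.77667949] [761.53942469 160.25588718]
```

The side view shows the near finger tip at (265,112), within 3 mm of the predicted (259,110), and lined up with the near grip pad (250,172). Descending, then squeezing lightly.

```bash
python3 -m pendant '[{"tx":0.001,"ty":-0.002,"tz":0.025,"yaw":0,"jaw":-1},{"tx":0.001,"ty":-0.002,"tz":0.05,"yaw":0,"jaw":-1},{"tx":0.001,"ty":-0.002,"tz":0.071,"yaw":0,"jaw":-1},{"tx":0.001,"ty":-0.002,"tz":0.071,"yaw":0,"jaw":-0.3},{"tx":0.001,"ty":-0.002,"tz":0.071,"yaw":0,"jaw":-0.1}]'
python3 -m pendant '[{"tx":0,"ty":0,"tz":0,"yaw":0,"jaw":-0.1},{"tx":0,"ty":0,"tz":0,"yaw":0,"jaw":-0.1},{"tx":0,"ty":0,"tz":0,"yaw":0,"jaw":-0.1}]'
```

```text
clock: 5.5
ee_pos: [0.4458, -0.1009, 0.0212]
tool_rot: [-3.119, -0.371, -0.001]
force: [0.3, -0.2, 0.3]
grip_width: 0.0591
clock: 5.8
ee_pos: [0.4468, -0.1009, 0.0222]
tool_rot: [3.118, 0.372, 0.005]
force: [-0.5, 0.3, 8.0]
grip_width: 0.0469
```

```bash
python3 -m pendant '[{"tx":0,"ty":0,"tz":-0.01,"yaw":0,"jaw":-0.1},{"tx":0,"ty":0,"tz":-0.03,"yaw":0,"jaw":-0.1},{"tx":0,"ty":0,"tz":-0.06,"yaw":0,"jaw":-0.1},{"tx":0,"ty":0,"tz":-0.1,"yaw":0,"jaw":-0.1},{"tx":0,"ty":0,"tz":-0.13,"yaw":0,"jaw":-0.1}]'
python3 -m pendant '[{"tx":0,"ty":0,"tz":0,"yaw":0,"jaw":-0.1},{"tx":0,"ty":0,"tz":0,"yaw":0,"jaw":-0.1}]'; python3 - <<'E'
from h import *
crop('side',225,100,140,100,5.7,'c6.png')
p,R,s=tool()
h=R[:,0]
g=p-[0,0,-.019]
for n,X in(('grip',g),('tipend',g+.102*h),('hinge',g-.1*h)):print(n,(proj('side',X)-[225,100])*5.7)
to([.531,.258,.18],90)
E
```

```text
clock: 6.3
ee_pos: [0.4456, -0.1004, 0.1536]
tool_rot: [3.119, 0.373, 0.003]
force: [0.9, 0.3, -0.9]
grip_width: 0.047
clock: 6.5
ee_pos: [0.4455, -0.1006, 0.1514]
tool_rot: [3.118, 0.372, 0.003]
force: [0.3, -0.3, -0.7]
grip_width: 0.0472
grip [503.26206986 369.73521124]
tipend [286.99590999 368.59806648]
hinge [716.04333526 370.85403214]
shift [ 0.1681 -0.3281 -0.0297] 13.613926208693158 tcp [ 0.4448 -0.1005  0.1503] yaxis [ 0.235 -0.972  0.   ] xaxis [ 0.972  0.235 -0.   ] q7 -1.21 t 6.55
```

View pics/c6.png

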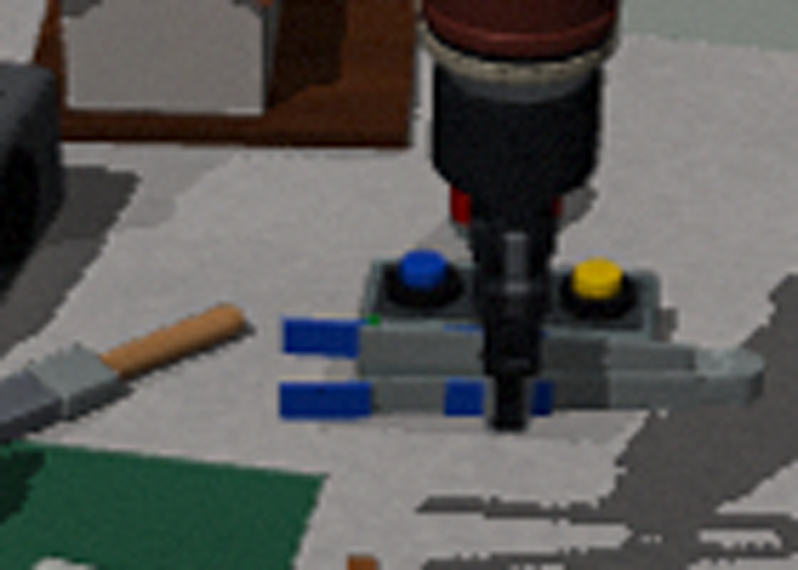

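c6: the tongs are held level. The tip-pad ends (281,337) and (280,400) lie about 3 mm farther forward than predicted, so tongs_tip is 88 mm ahead of the TCP. Blue and yellow are out. Carrying over to the pot.

```bash
python3 -m pendant '[{"tx":0.01,"ty":-0.02,"tz":-0.02,"yaw":1,"jaw":-0.1},{"tx":0.03,"ty":-0.06,"tz":-0.03,"yaw":3,"jaw":-0.1},{"tx":0.05,"ty":-0.1,"tz":-0.03,"yaw":5,"jaw":-0.1},{"tx":0.07,"ty":-0.14,"tz":-0.03,"yaw":7,"jaw":-0.1},{"tx":0.09,"ty":-0.18,"tz":-0.03,"yaw":9,"jaw":-0.1}]'; python3 -c "
from h import *
to([.528,.258,.18],90)"
```

```text
clock: 7.05
ee_pos: [0.4896, 0.0972, 0.1792]
tool_rot: [3.139, 0.124, -0.003]
force: [0.5, -0.1, -0.8]
grip_width: 0.0467
shift [ 0.051  -0.1573 -0.0008] 4.5219893795594714 tcp [0.4896 0.0972 0.1792] yaxis [ 0.079 -0.997 -0.   ] xaxis [ 0.997  0.079 -0.002] q7 -1.83 t 7.05
```

```bash
python3 -m pendant '[{"tx":0.013,"ty":-0.04,"tz":0,"yaw":1,"jaw":-0.1},{"tx":0.026,"ty":-0.08,"tz":0,"yaw":2,"jaw":-0.1},{"tx":0.039,"ty":-0.12,"tz":0.02,"yaw":3.5,"jaw":-0.1},{"tx":0.051,"ty":-0.157,"tz":0.04,"yaw":4.5,"jaw":-0.1},{"tx":0.051,"ty":-0.157,"tz":0.06,"yaw":4.5,"jaw":-0.1}]'; python3 -m pendant '[{"tx":0,"ty":0,"tz":0,"yaw":0,"jaw":-0.1},{"tx":0,"ty":0,"tz":0,"yaw":0,"jaw":-0.1}]'; python3 - <<'E'
from h import *
crop('side',170,190,120,100,5,'c7a.png');crop('top',170,150,100,100,5,'c7b.png')
a=cv2.imread('pics/c7a.png');b=cv2.imread('pics/c7b.png')
cv2.imwrite('pics/c7.png',cv2.resize(np.hstack([a,b]),(800,364),interpolation=cv2.INTER_AREA))
p,R,s=tool();k=800/1100*5
T=p+R@[.088,0,-.019]
for n,X in(('tip',T),('endL',T+R@[.017,-.025,0]),('endR',T+R@[.017,.025,0]),('potrim',[.616,.258,.075])):print(n,X,(proj('side',X)-[170,190])*k,(proj('top',X)-[170,150])*k+[600*k/5,0])
to([.528,.258,.033],90)
E
```

```text
clock: 7.55
ee_pos: [0.5267, 0.2625, 0.1182]
tool_rot: [-3.138, -0.013, 0.004]
force: [0.4, -0.4, -1.5]
grip_width: 0.047
clock: 7.75
ee_pos: [0.5278, 0.2553, 0.1194]
tool_rot: [3.14, 0.003, -0.004]
force: [0.5, -0.1, -0.2]
grip_width: 0.0467
tip [0.61693942 0.25542708 0.14019514] [127.71914894 215.78147998] [512.2227078   92.98382434]
endL [0.63392141 0.28043931 0.14020375] [ 86.51271784 238.03160723] [480.46553484  72.40324577]
endR [0.63395741 0.23043933 0.14021285] [117.31568988 185.1617262 ] [544.79677687  70.91162895]
potrim [0.616, 0.258, 0.075] [138.23857197 293.44567842] [529.48393512 114.17094137]
shift [-0.001  -0.0027  0.0881] 0.04125254291321312 tcp [0.529  0.2554 0.1211] yaxis [ 0.001 -1.     0.   ] xaxis [1.    0.001 0.001] q7 -2.28 t 7.85
```

View pics/c7.png

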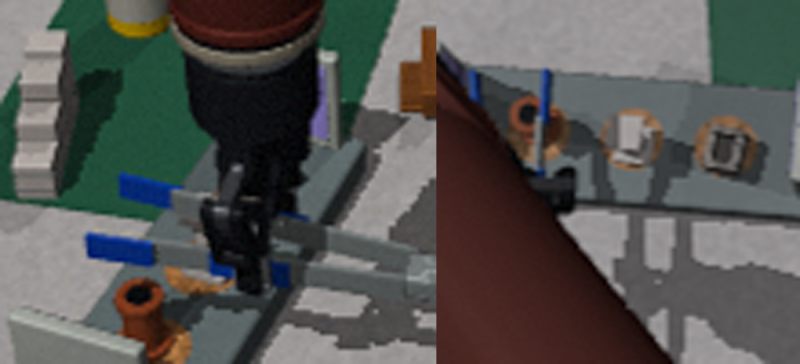

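c7: the tip ends are at side (88,245) and (120,188) and top (475,72) and (546,72), within about 2 mm of prediction. They straddle the pot rim (side (139,295), top (527,115)). Going down.

```bash
python3 -m pendant '[{"tx":-0.001,"ty":-0.0025,"tz":0.02,"yaw":0,"jaw":-0.1},{"tx":-0.001,"ty":-0.0025,"tz":0.04,"yaw":0,"jaw":-0.1},{"tx":-0.001,"ty":-0.0025,"tz":0.06,"yaw":0,"jaw":-0.1},{"tx":-0.001,"ty":-0.0025,"tz":0.078,"yaw":0,"jaw":-0.1},{"tx":-0.001,"ty":-0.0025,"tz":0.088,"yaw":0,"jaw":-0.1}]'; python3 -m pendant '[{"tx":0,"ty":0,"tz":0,"yaw":0,"jaw":-0.1},{"tx":0,"ty":0,"tz":0,"yaw":0,"jaw":-0.1}]'; python3 - <<'E'
from h import *
crop('side',170,190,120,100,5,'c8a.png');crop('top',170,150,100,100,5,'c8b.png')
a=cv2.imread('pics/c8a.png');b=cv2.imread('pics/c8b.png')
cv2.imwrite('pics/c8.png',cv2.resize(np.hstack([a,b]),(800,364),interpolation=cv2.INTER_AREA))
to([.528,.258,.033],90)
E
```

```text
clock: 8.35
ee_pos: [0.5277, 0.2576, 0.0321]
tool_rot: [3.141, 0.001, 0.0]
force: [-0.2, -0.4, -0.2]
grip_width: 0.0472
clock: 8.55
ee_pos: [0.5281, 0.2588, 0.0334]
tool_rot: [-3.141, -0.003, -0.002]
force: [-0.6, -0.1, -1.4]
grip_width: 0.0472
shift [-0.0002  0.001   0.0006] 0.10397787618336451 tcp [0.5282 0.259  0.0336] yaxis [ 0.002 -1.    -0.001] xaxis [1.    0.002 0.002] q7 -2.34 t 8.65
```

View pics/c8.png

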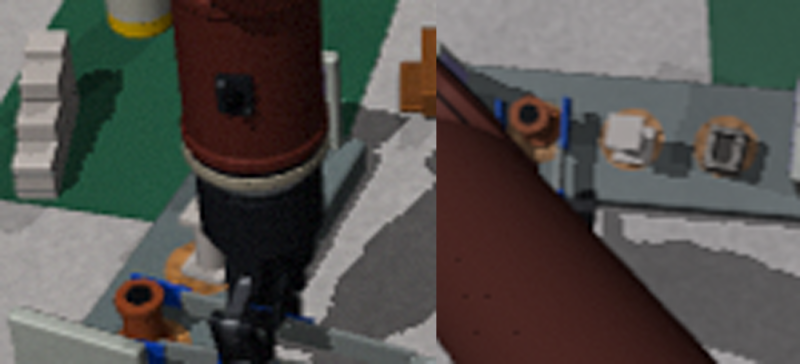

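c8: the pot stands between the tip pads, which are at top (500,108) and (567,112) with the pot between at about (533,122). Squeezing gradually.

```bash
python3 -m pendant '[{"tx":0,"ty":0,"tz":0,"yaw":0,"jaw":0},{"tx":0,"ty":0,"tz":0,"yaw":0,"jaw":0.1},{"tx":0,"ty":0,"tz":0,"yaw":0,"jaw":0.2},{"tx":0,"ty":0,"tz":0,"yaw":0,"jaw":0.3},{"tx":0,"ty":0,"tz":0,"yaw":0,"jaw":0.3}]'; python3 -m pendant '[{"tx":0,"ty":0,"tz":0,"yaw":0,"jaw":0.35},{"tx":0,"ty":0,"tz":0,"yaw":0,"jaw":0.4},{"tx":0,"ty":0,"tz":0,"yaw":0,"jaw":0.4},{"tx":0,"ty":0,"tz":0,"yaw":0,"jaw":0.4}]'
```

```text
clock: 9.15
ee_pos: [0.5276, 0.259, 0.0326]
tool_rot: [-3.141, -0.003, -0.001]
force: [-0.4, 0.5, 1.4]
grip_width: 0.0326
clock: 9.55
ee_pos: [0.5276, 0.2589, 0.0325]
tool_rot: [-3.141, -0.003, -0.0]
force: [1.2, 0.8, 1.2]
grip_width: 0.0332
```

Stopped at 33 mm, so the pot is clamped (34 mm expected). Lifting.

```bash
python3 -m pendant '[{"tx":0,"ty":0,"tz":-0.004,"yaw":0,"jaw":0.4},{"tx":0,"ty":0,"tz":-0.012,"yaw":0,"jaw":0.4},{"tx":0,"ty":0,"tz":-0.022,"yaw":0,"jaw":0.4},{"tx":0,"ty":0,"tz":-0.034,"yaw":0,"jaw":0.4},{"tx":0,"ty":0,"tz":-0.046,"yaw":0,"jaw":0.4}]'; python3 -m pendant '[{"tx":0,"ty":0,"tz":-0.012,"yaw":0,"jaw":0.4},{"tx":0,"ty":0,"tz":-0.025,"yaw":0,"jaw":0.4},{"tx":0,"ty":0,"tz":-0.038,"yaw":0,"jaw":0.4},{"tx":0,"ty":0,"tz":-0.048,"yaw":0,"jaw":0.4},{"tx":0,"ty":0,"tz":-0.055,"yaw":0,"jaw":0.4}]';  python3 -m pendant '[{"tx":0,"ty":0,"tz":0,"yaw":0,"jaw":0.4},{"tx":0,"ty":0,"tz":0,"yaw":0,"jaw":0.4},{"tx":0,"ty":0,"tz":0,"yaw":0,"jaw":0.4},{"tx":0,"ty":0,"tz":0,"yaw":0,"jaw":0.4},{"tx":0,"ty":0,"tz":0,"yaw":0,"jaw":0.4}]'; python3 - <<'E'
from h import *
im=crop('side',160,150,120,130,4.6,'c9a.png');b=crop('top',160,120,60,130,4.6,'c9b.png')
cv2.imwrite('pics/c9.png',np.hstack([cv2.imread('pics/c9a.png'),cv2.imread('pics/c9b.png')])[:,:800])
p,R,s=tool();print(p,s['force'],s['grip_width'])
for z in(.075,.175):print((proj('side',[.616,.258,z])-[160,150])*4.6)
E
```

```text
clock: 10.05
ee_pos: [0.5276, 0.2589, 0.0797]
tool_rot: [-3.141, -0.003, -0.001]
force: [-0.6, -0.5, -1.4]
grip_width: 0.0331
clock: 10.55
ee_pos: [0.5277, 0.2589, 0.1345]
tool_rot: [-3.141, -0.003, -0.001]
force: [0.9, 0.0, -2.8]
grip_width: 0.0329
clock: 11.05
ee_pos: [0.5272, 0.2587, 0.1329]
tool_rot: [3.141, 0.003, -0.001]
force: [0.3, 0.6, -1.3]
grip_width: 0.0329
[0.52733388 0.25876638 0.13310713] [-0.36060683  0.03645605 -1.32088288] 0.03294469196309483
[220.87179355 555.20878321]
[199.79101652 407.44409046]
```

View pics/c9.png

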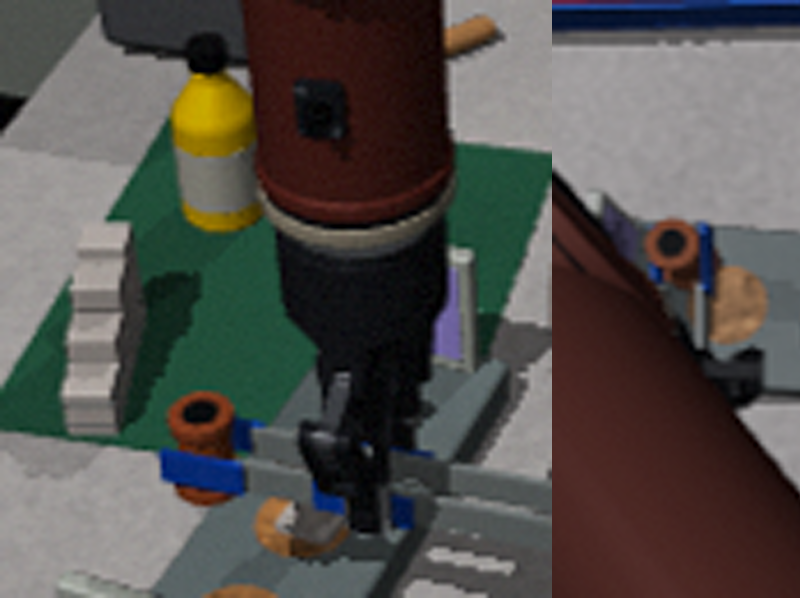

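c9: the pot hangs upright between the tip pads, rim at (201,410) against a predicted (200,407) for a 10 cm lift. The cork spot is empty and the pot is clear of the fingers. Handing in.

```bash
python3 -c "
from cell import arm
print(arm.finish_job(), arm.read_state()['grip_width'])"
```

```text
the job is handed in; nothing more can be done
the job is handed in; nothing more can be done
```

The job is handed in; `finish_job` gives no verdict. I pressed yellow, blue and red in turn and took the larger tongs from their rest. I then clamped the pot and lifted it about 10 cm.

- **Pot and tongs:** The last picture shows the pot upright between the tip pads and clear of the fingers, its rim within about 3 px (2 mm) of the place predicted for a 10 cm lift. The jaws held steady at 33 mm, against about 34 mm expected when shut on the pot, and the arm was still. The clock stood near 11 s of 58.
- **Keys:** All three bottomed at a TCP (fingertip) height of 55–56 mm, about 3 mm higher than the stated sizes imply, with 27–40 N pushing back. Only yellow was checked by picture, and it was flush with its collar. Blue and red were judged by matching depth and force. Red's 39.6 N was the highest, close to the 40 N limit, though it was pressed with the fingertips.
- **Springing back:** After the presses, yellow and blue were seen out again. Red was hidden behind the gripper and not checked.
- **Other pieces:** I did not measure them at the end. The glue bottle and ruin stood undisturbed in the last picture. The rest were out of view or only partly visible, and I noticed no contact with any of them.

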